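# Start the washer and hold its lid half open

## Task

Start the washer: with its lid still shut, push the loaded coin slide of the coin meter fully home, and let it spring all the way back out. Then lift the washer's lid and keep holding it half open, steady at 45 degrees, so that I can pour the detergent in with both hands; its stay is broken and it falls shut by itself, so finish while you are still holding it and prop nothing under it. Leave the bottles, cups and other things where they stand.

Things in the scene. Friction and masses are not known exactly. Their poses are not given: they have to be found in the camera images.
- washer: Top of a top-loading washer, fixed: white panel 580 (x) by 686 mm (y), its top 30 mm above the worktop. Origin at worktop height under the middle of the shut lid; x points from the lid's handle edge to its hinge, y left, z up. Panel from x = -280 to 300; a console as wide as the panel stands at x = 245 to 300, up to 155 mm above the worktop.
- lid (a joint): Opening of the washer's lid in rad: 0 shut, 0.785 half open (45 degrees), at most 1.75. White lid 340 (x) by 390 (y) by 16 mm, 0.7 to 1.05 kg, hinged at its rear edge on a line along the washer's y at x = 170, z = 40 mm in the washer's frame; shut, its top is 50 mm above the worktop. Opening raises the edge nearest the robot. Let go below about 1.5 rad it falls shut.
- lid_handle (a point): Middle of the lid's handle: round steel bar 12 mm thick, 120 long along the washer's y, on posts at its ends, 40 mm behind the lid's front edge. On the bar's centre line: 300 mm from the hinge line along the lid, 46 mm out square to the lid; bar's underside 30 mm clear of the lid. 86 mm above the worktop when shut. The round bar can turn between the fingers. Axes turn with the lid.
- meter: Coin meter: white steel case 220 (x) by 135 (y) by 165 mm high, fixed on the washer's panel left or right of the lid. Its front slopes back at 45 degrees from 85 mm above its underside. Origin at the centre of its underside, 30 mm above the worktop; front face at x = -110; x points from front to back, the way the slide is pushed.
- coin_slide (a joint): How far the coin slide is pushed in, in m: 0 fully out (its spring returns it there), 0.070 fully home against a solid stop. The spring pushes back with about 3 N when out and 8 N when home.
- slide_face (a point): Middle of the front of the coin slide's upright steel push plate, 68 wide (y), 34 high, 8 mm thick; 78 mm above the worktop. It stands 104 mm ahead of the meter's front face when out, 34 mm when home. x is the pushing direction. A flat tongue 64 mm wide behind it carries three coins.
- tray: Grey open tray 230 (x) by 125 (y) by 35 mm high, fixed on the washer's panel on the other side of the lid from the meter; holds the softener and the stain jar. Origin at the centre of its underside.
- softener: White bottle, 66 mm across, 190 high, in the tray; stands upright; origin at the centre of its underside, z up
- stain_jar: Clear jar, 60 mm across, 100 high, in the tray; stands upright; origin at the centre of its underside, z up
- scoop_cup: White plastic measuring cup, 58 mm across, 55 high, on the front strip of the washer's panel; stands upright; origin at the centre of its underside, z up
- coin_cup: Steel cup, 60 mm across, 50 high, on the front strip of the washer's panel; stands upright; origin at the centre of its underside, z up
- sheet_box: Flat cardboard box, 70 by 120 by 45 mm, on the worktop to the left; origin at the centre of its underside
- detergent: Big white bottle, 96 mm across, 210 high, on the worktop to the right; stands upright; origin at the centre of its underside, z up
- lint_brush: Hand brush, 200 long (x), 42 wide, 20 mm high, lying on the worktop to the right; origin at the middle of its underside
Mind the look-alikes: they are no part of the job. What is shaped like the scoop_cup but green is not meant. Of the things that look like the stain_jar, the larger one is meant.

How it is judged (in metres and radians):
On the way, in this order (a step that is already met when the one before it is completed fails the run):
1. the coin slide is pushed fully home (67 of 70 mm or more) while the lid is shut (value of joint coin_slide above 0.067 m and value of joint lid below 0.05 rad), for 0.1 s.
2. the coin slide has sprung back out (within 6 mm), the lid still shut (value of joint coin_slide below 0.006 m and value of joint lid below 0.05 rad), for 0.1 s.
At the end, for the whole second after the job is handed in: The robot is still holding the lid with its fingers (contact of more than 1 N), steady at 45 degrees, give or take 6 (0.68 to 0.89 rad); nothing else touches the lid, and the coin slide is back out, within 6 mm (value of joint lid between 0.68 and 0.89 rad and velocity of joint lid between -0.08 and 0.08 rad/s and contact force between lid and the fingers above 1 N and value of joint coin_slide below 0.006 m and contact force between lid and softener below 0.1 N and contact force between lid and stain_jar below 0.1 N and contact force between lid and scoop_cup below 0.1 N and contact force between lid and coin_cup below 0.1 N and contact force between lid and sheet_box below 0.1 N and contact force between lid and detergent below 0.1 N and contact force between lid and lint_brush below 0.1 N); the arm keeps its last pose, push and grip.
It fails at once if one of the bottles, cups, the jar, the box or the brush is moved more than 30 mm (distance of any of softener, stain_jar, scoop_cup, coin_cup, sheet_box, detergent, lint_brush from where it was at the start of the episode above 0.03 m).
It fails at once if a bottle, cup or the jar is tipped by more than 30 degrees (angle between any of softener, stain_jar, scoop_cup, coin_cup, detergent's own z axis and vertical above 0.52 rad).
It also fails if it takes over 58 s, if anything falls off the work surface, if the arm or the gripper's body presses on something with over 40 N, if the wrist force passes 120 N, or if a joint passes its speed limit or range.

## Robot

A 6-joint arm with a two-finger parallel gripper is mounted at the origin on the work surface. World frame = base frame: x ahead of the robot, y to its left, z up, the work surface at z = 0. Lengths are in mm, angles in rad, forces in N, time in s.
With the tool pointing down it reaches from about 250 to 725 mm from the base axis. Payload 4 kg.
Tool frame: the origin (TCP) lies at the very end of the fingers, on their centre line; the grasp point (between the pads) lies 19 mm behind it; z points along the fingers, y is the line along which they close (so a half turn about z gives the same grasp; the last joint's range is limited). The gripper opens to 85 mm and grips with 20 to 120 N. Pads are 22 mm wide; open, the fingers measure 114 mm over their backs; the gripper's body (76 mm by 85 mm) begins 54 mm behind the grasp point. The pads swing forward as they close: fully open they stand 13 mm farther back than shut.
Start: joints at [-1.338, 0.241, 0.005, 1.335, 0, 1.571], TCP at [115.35, -486.512, 231.306] pointing down, gripper open.
Joint ranges: [-2.72, 2.72], [-1.05, 1.87], [-1.09, 1.28], [-1.99, 2.15], [-1.42, 1.44], [-3.14, 3.14]. Speed limits (rad/s): [2.79, 2.79, 3.14, 3.14, 3.14, 3.14].

## Interface

Orientations are given as a unit quaternion [w, x, y, z].
In Python, from plant import ctrl gives the robot as it stands. The module is installed in compiled form; this text tells all that it offers. Calls block until the motion is done:
- ctrl.goto(position, orientation): joint-space move of the TCP to a pose.
- ctrl.move_l(position, rotation=None, speed=150): straight line of the TCP; rotation=None keeps the orientation; speed is the mean speed in mm/s.
- ctrl.move_joints(angles): joint-space move.
- ctrl.gripper_open() and ctrl.gripper_close(squeeze=None): open the fingers fully, or close them until they stop; squeeze is the grip in N (None keeps the last).
- ctrl.wait(seconds).
- ctrl.inverse_kinematics(position, orientation): joint angles nearest the present ones, or None.
- ctrl.camera(name): name is "scene" or "top" or "wrist"; returns a dict with "frame" (400x640x3 uint8, red, green, blue), "depth" (400x640 float32, mm along the optical axis (not along the pixel's ray), 0 where there is no reading), "fx", "fy", "cx", "cy" (pixels), "D" ([k1, k2, p1, p2, k3] as OpenCV has them; the pictures are not rectified), "R" (3x3) and "t" (3): a world point X has camera coordinates R X + t; the wrist camera has in their place "hand_eye" (4x4, takes a point from camera to tool coordinates, whose origin is the TCP and whose axes are the flange's). Camera axes: x right, y down, z forward; pixel columns grow to the right and rows downward; lengths in mm; the calibration is good to about 2 mm. A picture is of the moment at which its call begins: read the wrist's pose just before it.
A pose or a line that the arm cannot do raises ctrl.MotionError and nothing moves.
- ctrl.finish_job(): hands the job in; it is judged then, once.
Trained networks look in a picture, given as the dict that the camera call returned (one of the last four; its "shot" number tells which), for a name from the list of things; names that differ only in an ending like _2 or _b are one class to them, and where a whole thing is asked for, a point or a joint stands for the part that bears it (a point fixed in the world has none). Each returns a list of dicts, best first, with "score" (0 to 1); they miss things now and then, are a little off and sometimes report something else, mostly with a low value. They report only what shows in the picture. A call takes as long as a camera call. They do not tell look-alikes from the thing itself.
- ctrl.find_in(query, picture): "position" ([x, y, z] in mm, in the coordinates of the camera as it stood for that picture, good to about 4 mm: the middle of the surface that is visible of it).
Readings, each from a call of its own:
- ctrl.read_t(): time.
- ctrl.read_q(): joint angles.
- ctrl.read_dq(): joint speeds.
- ctrl.read_tau(): joint torques, N m.
- ctrl.read_tcp_pos(): TCP position.
- ctrl.read_tool_rot(): TCP orientation.
- ctrl.read_wrist_force(): force on the tool from outside, world axes, zero at the start.
- ctrl.read_ft_torque(): the same for the moment, N m.
- ctrl.read_width(): finger opening in mm.
- ctrl.read_finger_force(): force on a finger pad.
Only numpy, scipy, OpenCV 4.12 (cv2) and the standard library are available. Lean on these libraries where they do the work, as an engineer would, in place of code of your own. Each camera call takes 0.05 s, during which the arm holds its last target. There are 200 camera calls.

## Working session

There is one attempt and no reset: what is moved stays moved. The work goes in short steps, each a Python script; the robot and the scene stay as the last script left them, time stands still between calls to the robot, and variables do not carry over. Pictures are saved under pics/ and viewed, at most 10 in all, crops included, and the job is handed in when it is done.

```bash
mkdir -p pics
cat > h.py <<'E'
import numpy as np, cv2
from plant import ctrl
def w(cam,p):  # camera pt -> world
    return np.array(cam["R"]).T@(np.array(p)-np.array(cam["t"]).ravel())
def px(cam,u,v,d=None):
    K=np.array([[cam["fx"],0,cam["cx"]],[0,cam["fy"],cam["cy"]],[0,0,1]])
    n=cv2.undistortPoints(np.array([[[u,v]]],float),K,np.array(cam["D"])).ravel()
    if d is None: d=float(cam["depth"][int(v),int(u)])
    return w(cam,[n[0]*d,n[1]*d,d])
E
python3 - <<'E'
from h import *
for n in ["scene","top"]:
    c=ctrl.camera(n); cv2.imwrite(f"pics/{n}.png",c["frame"][...,::-1])
    import pickle; pickle.dump(c,open(n+".pkl","wb"))
    for q in ["slide_face","lid_handle","meter","tray","washer","scoop_cup","coin_cup","softener","detergent"]:
        for r in ctrl.find_in(q,c)[:3]: print(n,q,round(r["score"],2),w(c,r["position"]).round(0))
print(ctrl.read_t())
E
```

```text
scene slide_face 0.94 [469. 273.  86.]
scene lid_handle 0.93 [642.  11.  50.]
scene tray 0.73 [ 735. -239.   46.]
scene washer 0.55 [773.  56.  52.]
scene scoop_cup 0.81 [393. 157.  66.]
scene scoop_cup 0.7 [195. 310.  41.]
scene coin_cup 0.74 [ 410. -152.   64.]
scene softener 0.55 [ 644. -251.  136.]
scene detergent 0.59 [ 611. -493.  108.]
top slide_face 0.64 [487. 275.  82.]
top lid_handle 0.97 [599.   9.  52.]
top meter 0.84 [632. 275. 183.]
top tray 0.72 [ 724. -239.   35.]
top washer 0.71 [599.  -4.  51.]
top scoop_cup 0.63 [383. 162.  50.]
top scoop_cup 0.53 [173. 321.  19.]
top coin_cup 0.71 [ 409. -162.   40.]
top softener 0.82 [ 622. -261.  164.]
top detergent 0.73 [ 581. -500.  149.]
top detergent 0.46 [ 708. -240.  138.]
1.0
```

View pics/scene.png

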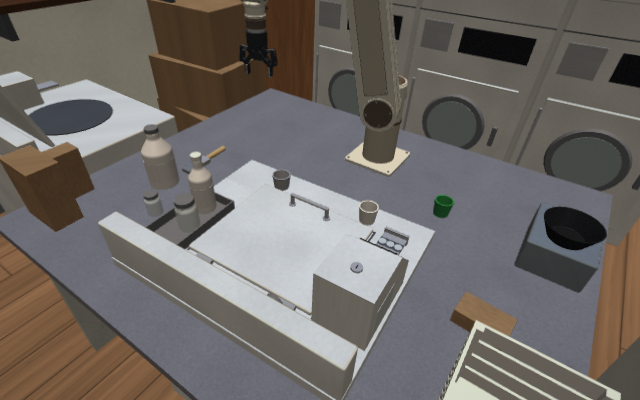

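View pics/top.png

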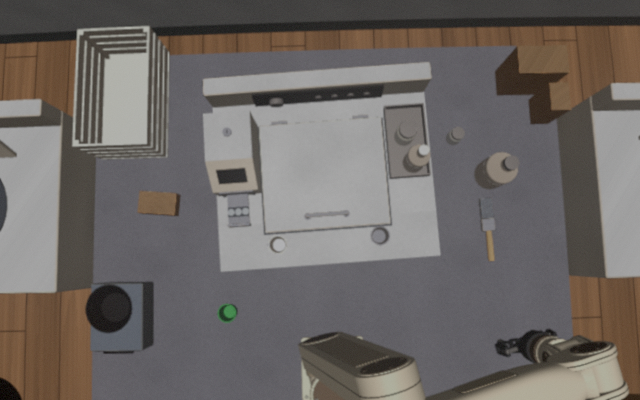

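The scene picture shows the washer with its handle at (310,205) and the coin slide at (390,240). In the top picture the handle runs from (307,216) to (347,213) and the slide is at (238,212). The meter is on the left and the tray on the right.

Look-alikes:
- Handle: only the bar at top (327,214), apart from the slots at the rear.
- Slide: only the plate at top (238,222). The black coin window at (231,176) is not it.
- Cups: the white scoop at (278,244) is meant. The green one at (228,312) is not.
- Jar: (406,131) in the tray is meant. The smaller one at (456,135) is not.

Next is the close crop.

Run:
```python
from h import *; import pickle
c=pickle.load(open("top.pkl","rb"))
f=c["frame"][160:280,205:405,::-1]
cv2.imwrite("pics/crop.png",cv2.resize(f,None,fx=4,fy=4,interpolation=cv2.INTER_CUBIC))
for u,v in [(307,216),(327,214),(347,213),(219,271),(440,255),(264,233),(390,224),(237,224),(237,218),(230,195)]: print(u,v,px(c,u,v).round(0))
```

```text
307 216 [468.  63.  87.]
327 214 [472.   3.  93.]
347 213 [474. -58.  89.]
219 271 [308. 350.   1.]
440 255 [ 340. -354.   -5.]
264 233 [423. 201.  32.]
390 224 [ 441. -193.   32.]
237 224 [449. 274.  95.]
237 218 [468. 276.  84.]
230 195 [538. 296.  88.]
```

View pics/crop.png

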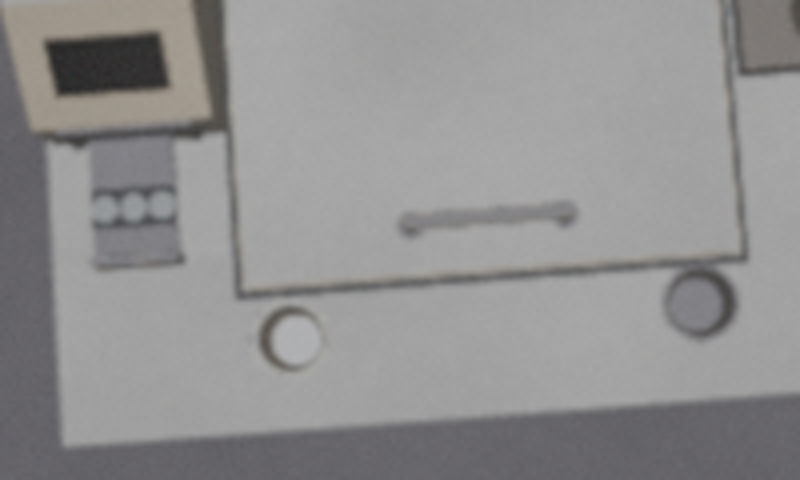

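The crop confirms the choice: the handle bar runs from crop (410,225) to (565,212), and the slide's push plate front edge from (97,266) to (183,260). The lid edge is parallel to both. Washer yaw is about 2.6°. I'll refine with the wrist camera.

```bash
cat >> h.py <<'E'
from scipy.spatial.transform import Rotation as Ro
YAW=0.0455
X=np.array([np.cos(YAW),np.sin(YAW),0]);Y=np.array([-np.sin(YAW),np.cos(YAW),0]);Z=np.array([0,0,1.])
def q(a,grip,s=1):
    """tool z tilted forward by a from straight down; grip 'lat': fingers close along Y, 'fwd': along X"""
    z=np.sin(a)*X-np.cos(a)*Z
    y=s*Y if grip=='lat' else s*(np.cos(a)*X+np.sin(a)*Z)
    r=Ro.from_matrix(np.column_stack([np.cross(y,z),y,z])).as_quat()
    return [float(v) for v in (r[3],*r[:3])]
def arc(th,H): # handle bar centre at opening th; H = shut bar position
    hinge=np.array([*(H+300*X)[:2],40.])
    return hinge+X*(-300*np.cos(th)+46*np.sin(th))+Z*(300*np.sin(th)+46*np.cos(th))
def wr(cam,p,P,qr):
    T=np.array(cam["hand_eye"]); pt=(T@np.array([*p,1]))[:3]
    return Ro.from_quat([*qr[1:],qr[0]]).apply(pt)+np.array(P)
def wpx(cam,u,v,P,qr,d=None):
    K=np.array([[cam["fx"],0,cam["cx"]],[0,cam["fy"],cam["cy"]],[0,0,1]])
    n=cv2.undistortPoints(np.array([[[u,v]]],float),K,np.array(cam["D"])).ravel()
    if d is None: d=float(cam["depth"][int(v),int(u)])
    return wr(cam,[n[0]*d,n[1]*d,d],P,qr)
E
python3 - <<'E'
from h import *
H=np.array([471,2,86.])
print(ctrl.read_tool_rot(), ctrl.camera("wrist")["hand_eye"])
def ik(p,o):
    r=ctrl.inverse_kinematics([float(v) for v in p],o); return None if r is None else np.round(r,2)
for s in (1,-1):
  print("view",s,ik([400,140,330],q(0,'lat',s)))
  for a in (.3,.6): print("push",s,a,ik(np.array([437,274,75]),q(a,'lat',s)),ik(np.array([510,276,75]),q(a,'lat',s)))
  for a in (0,.3,.6):
    print("lid",s,a,[ik(arc(t,H)+19*(np.sin(a)*X-np.cos(a)*Z)*1,q(a,'fwd',s)) for t in (0,.4,.8)])
E
```

```text
[-1.22326524e-05  9.93234591e-01  1.16125137e-01  9.71472040e-06] [[ 7.12798281e-05 -9.46662579e-01 -3.22226560e-01  8.29146384e+01]
 [ 9.99999995e-01  4.40151864e-05  9.18989974e-05 -1.46180506e-01]
 [-7.28144798e-05 -3.22226565e-01  9.46662577e-01 -1.41526155e+02]
 [ 0.00000000e+00  0.00000000e+00  0.00000000e+00  1.00000000e+00]]
view 1 [0.34 0.07 0.05 1.56 0.   0.29]
push 1 0.3 [ 0.66  0.24 -0.49  0.59 -0.17  0.59] [ 0.57  0.34 -0.34  0.62 -0.15  0.51]
push 1 0.6 [ 0.79  0.19 -0.75  0.17 -0.39  0.65] [ 0.67  0.27 -0.63  0.16 -0.34  0.54]
lid 1 0 [array([ 0.  ,  0.33, -0.34,  0.9 ,  0.  ,  1.53]), array([ 0.01,  0.29, -0.06,  1.22,  0.  ,  1.53]), array([0.01, 0.43, 0.36, 1.51, 0.  , 1.54])]
lid 1 0.3 [array([-0.  ,  0.16, -0.64,  0.48,  0.01,  1.52]), array([ 0.  ,  0.09, -0.37,  0.82,  0.01,  1.53]), array([ 0.01,  0.19, -0.  ,  1.07,  0.01,  1.53])]
lid 1 0.6 [array([-0.02,  0.08, -0.93, -0.04,  0.04,  1.52]), array([-0.01, -0.07, -0.67,  0.37,  0.03,  1.53]), array([ 0.  ,  0.01, -0.34,  0.62,  0.03,  1.53])]
view -1 [ 0.34  0.07  0.05  1.56  0.   -2.85]
push -1 0.3 [ 0.66  0.24 -0.49  0.59 -0.17 -2.55] [ 0.57  0.34 -0.34  0.62 -0.15 -2.63]
push -1 0.6 [ 0.79  0.19 -0.75  0.17 -0.39 -2.5 ] [ 0.67  0.27 -0.63  0.16 -0.34 -2.61]
lid -1 0 [array([ 0.  ,  0.33, -0.34,  0.9 ,  0.  , -1.61]), array([ 0.01,  0.29, -0.06,  1.22,  0.  , -1.61]), array([ 0.01,  0.43,  0.36,  1.51,  0.  , -1.6 ])]
lid -1 0.3 [array([-0.  ,  0.16, -0.64,  0.48,  0.01, -1.62]), array([ 0.  ,  0.09, -0.37,  0.82,  0.01, -1.61]), array([ 0.01,  0.19, -0.  ,  1.07,  0.01, -1.61])]
lid -1 0.6 [array([-0.02,  0.08, -0.93, -0.04,  0.04, -1.62]), array([-0.01, -0.07, -0.67,  0.37,  0.03, -1.62]), array([ 0.  ,  0.01, -0.34,  0.62,  0.03, -1.61])]
```

Run:
```python
from h import *; import pickle
ctrl.move_l([115.35,-486.5,330])
ctrl.goto([400,140,330],q(0,'lat',1)); ctrl.gripper_close(30); ctrl.wait(.3)
P,R=ctrl.read_tcp_pos(),ctrl.read_tool_rot(); c=ctrl.camera("wrist"); pickle.dump((c,P,R),open("w1.pkl","wb"))
cv2.imwrite("pics/w1.png",c["frame"][...,::-1])
for n in ["slide_face","lid_handle"]:
    for r in ctrl.find_in(n,c)[:2]: print(n,r["score"],wr(c,r["position"],P,R))
print(P,ctrl.read_t(),ctrl.read_width())
```

```text
slide_face 0.62 [486.02874152 274.15215582  78.80526402]
lid_handle 0.67 [523.62185259 -18.94599708  46.09928962]
[399.99386171 140.00736005 330.00137182] 5.5167 -0.003068811762428828
```

View pics/w1.png

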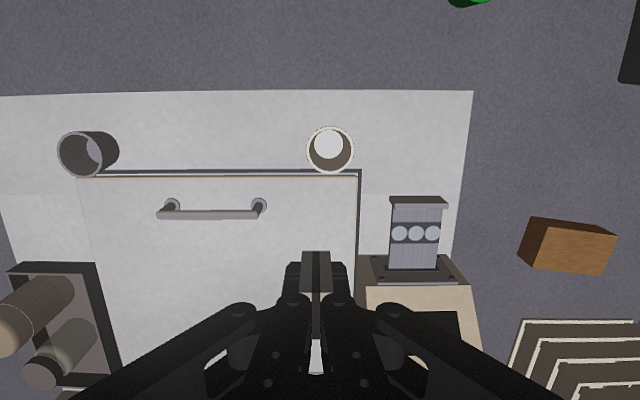

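The wrist picture is turned, with the robot side up. The push plate's top runs from (389,197) to (447,199), the bar from (160,212) to (263,208), the scoop cup is at (330,148) and the steel cup at (88,154).

```bash
cat >> h.py <<'E'
def wplane(cam,u,v,P,qr,z):
    a,b=wpx(cam,u,v,P,qr,100.),wpx(cam,u,v,P,qr,1000.); return a+(b-a)*(z-a[2])/(b-a[2+0] if False else (b[2]-a[2]))
E
python3 - <<'E'
from h import *; import pickle
c,P,R=pickle.load(open("w1.pkl","rb"))
for n,u,v,z in [("plate",389,197,95),("plate",447,199,95),("bar",160,212,92),("bar",266,206,92),("post",172,205,86),("post",258,205,86),("lid",80,178,50),("lid",356,178,50),("panel",473,91,30),("panel",0,97,30)]:
    print(n,wplane(c,u,v,P,R,z).round(1),wpx(c,u,min(v+3,399),P,R).round(1))
f=c["frame"][180:290,140:470,::-1]
cv2.imwrite("pics/c2.png",cv2.resize(f,None,fx=2.4,fy=2.4))
E
```

```text
plate [435.5 230.6  95. ] [449.1 238.6  64.9]
plate [434.8 302.   95. ] [460.  332.   28.6]
bar [469.  -51.4  92. ] [473.6 -52.4  90.8]
bar [454.9  81.7  92. ] [475.2  75.3  48.1]
post [461.2 -37.9  86. ] [473.8 -48.3  63.7]
post [456.2  70.8  86. ] [465.2  68.5  72.5]
lid [ 441.5 -179.3   50. ] [ 446.1 -180.9   48.9]
lid [425.3 194.9  50. ] [429.9 195.5  48.1]
panel [306.9 340.1  30. ] [310.2 354.5   0.4]
panel [ 337.3 -291.5   30. ] [ 341.3 -293.2   29.1]
```

View pics/c2.png

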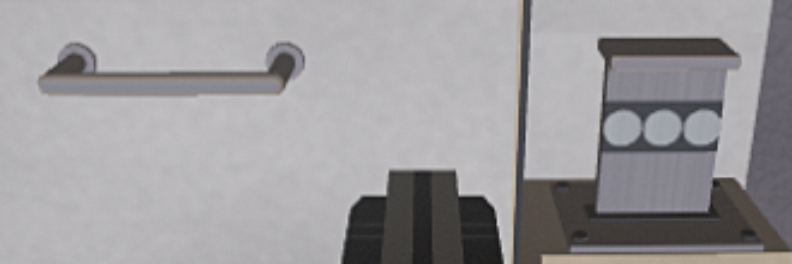

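Run:
```python
from h import *; import pickle
c,P,R=pickle.load(open("w1.pkl","rb"))
for n,u,v,z in [("plate",393.,204,95),("plate",448.5,203,95),("bar",157,214.5,90),("bar",258,214.5,90),("bar",207,214.5,90)]:
    print(n,wplane(c,u,v,P,R,z).round(1),wpx(c,u,v,P,R).round(1))
```

```text
plate [444.2 236.5  95. ] [446.8 238.6  87.2]
plate [439.8 304.7  95. ] [461.5 334.6  28.3]
bar [473.4 -56.6  90. ] [473.2 -56.3  90.6]
bar [467.4  71.4  90. ] [469.4  70.5  84.9]
bar [470.4   7.3  90. ] [470.2   7.4  90.4]
```

Run:
```python
from h import *
Q=q(0.3,'lat',1); F=np.array([442,270.6,78.])
L=lambda p,s=150:ctrl.move_l([float(v) for v in p],speed=s)
ctrl.goto([float(v) for v in F-55*X+Z*120],Q); L(F-55*X-3*Z,250)
ctrl.wait(.2); f0=ctrl.read_wrist_force()
d=-20; L(F+d*X-3*Z,80)
while d<75:
    d+=10 if d<45 else 3
    L(F+d*X-3*Z,80); ctrl.wait(.03)
    f=(np.array(ctrl.read_wrist_force())-f0)
    print(d,f.round(1),round(ctrl.read_tcp_pos()[0],1))
    if f@X<-16: break
ctrl.wait(.3); print(ctrl.read_t())
P=ctrl.read_tcp_pos();R=ctrl.read_tool_rot();c=ctrl.camera("wrist");cv2.imwrite("pics/push.png",c["frame"][...,::-1])
```

```text
-10 [-0.4 -0.6 -0.1] 432.2
0 [-4.9 -0.7 -1.7] 441.2
10 [-5.6  0.  -1.2] 451.2
20 [-6.2 -0.6 -0.8] 461.2
30 [-6.4 -0.6 -1.1] 471.1
40 [-7.9 -0.5  0.2] 480.9
50 [-7.4  0.2  0.3] 490.7
53 [-7.  -0.6  0.8] 493.4
56 [-7.4 -1.1 -0.2] 496.3
59 [-8.7 -0.2  1.5] 499.3
62 [-7.6  0.2  0.6] 502.2
65 [-16.   -0.6   7.5] 503.0
11.5917
```

Run:
```python
from h import *
Q=q(0.3,'lat',1); F=np.array([442,270.6,78.])
L=lambda p,s=150:ctrl.move_l([float(v) for v in p],speed=s)
L(F+67.5*X-3*Z,40); ctrl.wait(.3); print(ctrl.read_tcp_pos().round(1) if hasattr(ctrl.read_tcp_pos(),'round') else ctrl.read_tcp_pos(),ctrl.read_wrist_force())
L(F-20*X-3*Z,100); L(F-60*X-3*Z,150); ctrl.wait(.3); print(ctrl.read_wrist_force())
L(F-60*X+Z*150,250); ctrl.gripper_open()
ctrl.goto([400,140,330],q(0,'lat',1)); ctrl.wait(.2)
P=ctrl.read_tcp_pos();R=ctrl.read_tool_rot();c=ctrl.camera("wrist");cv2.imwrite("pics/back.png",c["frame"][...,::-1])
print(ctrl.read_t())
```

```text
[503.2 273.3  74.2] [-22.50800601  -0.27387559  14.36978617]
[-0.8723165   0.51293365  0.05177249]
16.425
```

View pics/back.png

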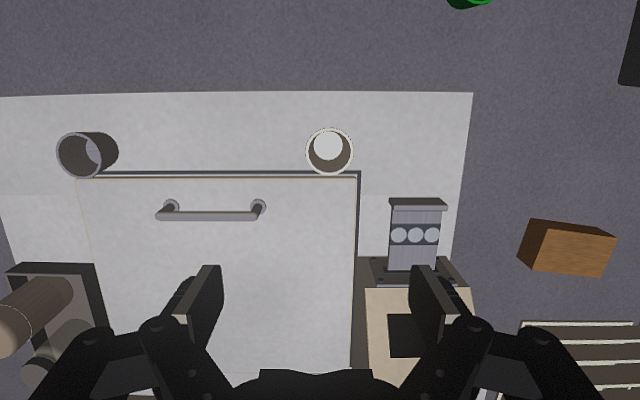

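Slide is back out at (418,203), the same pixel as before, and it did hit the solid stop: +6.5 N for 0.2 mm. Next I grasp the bar.

Run:
```python
from h import *
a=.25; Q=q(a,'fwd',1); H=np.array([470.5,6,86.]); tz=np.sin(a)*X-np.cos(a)*Z
L=lambda p,s=150:ctrl.move_l([float(v) for v in p],speed=s)
ctrl.goto([float(v) for v in H-80*tz],Q); L(H+18*tz,80); ctrl.wait(.2)
print(ctrl.read_wrist_force()); ctrl.gripper_close(50); ctrl.wait(.3)
print(ctrl.read_width(),ctrl.read_finger_force(),ctrl.read_wrist_force(),ctrl.read_t())
```

```text
[-0.27365596  0.08735732 -0.63149611]
10.487417072915584 48.65906059741974 [ 5.39117464  0.90505671 -1.52148586] 20.1167
```

Run:
```python
from h import *
a=.25; H=np.array([470.5,6,86.]); tz=np.sin(a)*X-np.cos(a)*Z
L=lambda p,s=150:ctrl.move_l([float(v) for v in p],speed=s)
for t in np.linspace(0,.785,15)[1:]:
    L(arc(t,H)+18*tz,60); f=np.array(ctrl.read_wrist_force())
    print(round(t,2),f.round(1),round(ctrl.read_width(),1),round(ctrl.read_finger_force(),1))
    if np.linalg.norm(f)>50: break
ctrl.wait(.5); print(ctrl.read_wrist_force(),ctrl.read_tcp_pos(),ctrl.read_t())
c=ctrl.camera("scene");cv2.imwrite("pics/lift.png",c["frame"][...,::-1])
import pickle;pickle.dump(c,open("lift.pkl","wb"))
```

```text
0.06 [ 8.9  0.8 -8.9] 10.2 48.6
0.11 [ 9.7  1.2 -9.4] 9.7 48.9
0.17 [ 9.   0.2 -9. ] 10.1 48.8
0.22 [  9.5   0.3 -10.4] 10.1 48.7
0.28 [  7.7  -0.4 -10.6] 9.8 48.9
0.34 [ 5.9  0.3 -8.9] 10.6 48.9
0.39 [ 3.6  0.4 -9. ] 10.2 49.0
0.45 [-4.3  0.4 -3.8] 10.3 49.3
0.5 [-8.9  0.8  0.1] 9.9 49.5
0.56 [-10.1   0.6   1.4] 10.1 49.5
0.62 [-12.7   0.3   5.2] 10.1 49.4
0.67 [-14.    0.8   7. ] 9.6 49.4
0.73 [-13.7  -0.8   9.5] 10.4 49.2
0.78 [-11.4   0.5   8.3] 9.8 52.0
[-9.9489091   1.11726521  6.64987896] [594.79420614  11.90572252 270.34649654] 26.6833
```

View pics/lift.png

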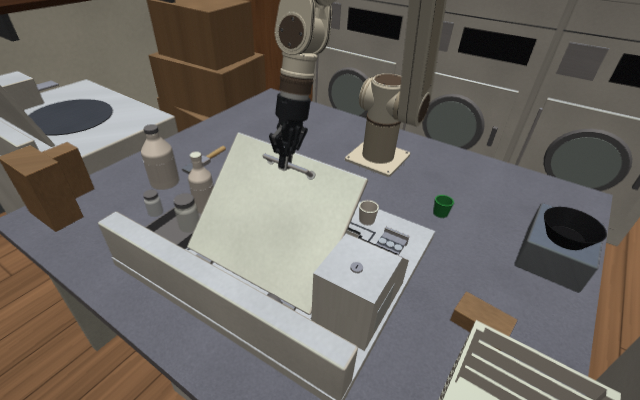

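The lid is held up: bar at (288,165), lid between (237,135) and (300,300). The cups and slide are in place. Measuring the angle from depth.

Run:
```python
from h import *; import pickle
c=pickle.load(open("lift.pkl","rb"))
p=np.array([px(c,u,v) for v in range(190,275,5) for u in range(225,305,5)])
for _ in range(4):
    m=p.mean(0); n=np.linalg.svd(p-m)[2][2]; n*=np.sign(n[2]); r=abs((p-m)@n); p=p[r<max(4,2*r.std())]
print(len(p),r.std(),n,np.arctan2(n@X,n[2]),n@Y)
print(ctrl.read_dq(),ctrl.read_width(),ctrl.read_finger_force())
```

```text
267 0.8715788544741424 [0.70341692 0.03436658 0.70994618] 0.7813717941438081 0.002336583978473021
[ 1.26065647e-03  9.09331324e-05 -7.16082247e-05  4.57140522e-04
 -5.69023669e-04  5.58531696e-04] 9.990995374892368 51.983771324157715
```

Measured opening is 0.781 rad, and the arm is steady with a firm grip.

```bash
python3 -c "
from h import *
ctrl.wait(.3); print(ctrl.read_t(), ctrl.finish_job())"
```

```text
the job is handed in; nothing more can be done
27.0333 None
```

I pushed the coin slide fully home against its stop with the lid shut, and it sprang back out. The arm is now holding the lid steady by its handle at about 45° (measured 0.78 rad). I handed the job in at 27 s; no verdict came back.

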